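# Ready the bottle filler: run the rack in under the nozzles and set the coarse flow

## Robot

A 6-joint arm with a two-finger parallel gripper is mounted at the origin on the work surface. World frame = base frame: x ahead of the robot, y to its left, z up, the work surface at z = 0. Lengths are in m, angles in rad, forces in N, time in s.
With the tool pointing down it reaches from about 0.225 to 0.875 m from the base axis. Payload 3.4 kg.
Tool frame: the origin (TCP) lies between the finger pads; the fingertips stand bot.tip_extent ahead of it and the grasp point (between the pads) is the TCP (bot.tip_extent is the distance from the TCP to the fingertips, in m); z points along the fingers, y is the line along which they close (so a half turn about z gives the same grasp; the last joint's range is limited). The gripper opens to 85 mm and grips with 20 to 120 N. Pads are 22 mm wide; open, the fingers measure 114 mm over their backs; the gripper's body (76 mm by 85 mm) begins 54 mm behind the grasp point. The pads swing forward as they close: fully open they stand 13 mm farther back than shut.
Start: joints at [1.049, 0.276, 1.505, -0, 1.361, -0.121], TCP at [0.224, 0.529, 0.25] pointing down, gripper open.
Joint ranges: [-2.89, 2.89], [-0.75, 2.08], [0.22, 2.7], [-1.18, 4.32], [0.11, 2.71], [-2.7, 2.7]. Speed limits (rad/s): [2.57, 2.57, 3.14, 3.14, 3.14, 3.14].

## Interface

Orientations are given as a rotation vector (axis times angle).
In Python, from plant import bot, cams gives the robot as it stands. The module is installed in compiled form; this text tells all that it offers. Calls block until the motion is done:
- bot.move_ptp(position, orientation): joint-space move of the TCP to a pose.
- bot.servo_line(position, frame=None, rate=0.15): straight line of the TCP; frame=None keeps the orientation; rate is the mean speed in m/s.
- bot.movej(angles): joint-space move.
- bot.set_gripper(opening, f_grip=None): finger opening in m; f_grip is the grip in N (None keeps the last); returns when the fingers have stopped.
- bot.hold(seconds).
- bot.solve_ik(position, orientation): joint angles nearest the present ones, or None.
- cams.get_image(name): name is "side" or "top"; returns a dict with "color" (384x512x3 uint8, blue, green, red), "z_map" (384x512 float32, m along the optical axis (not along the pixel's ray), 0 where there is no reading), "fx", "fy", "cx", "cy" (pixels), "R" (3x3) and "t" (3): a world point X has camera coordinates R X + t. Camera axes: x right, y down, z forward; pixel columns grow to the right and rows downward; lengths in m; the calibration is good to about 2 mm. A picture is of the moment at which its call begins.
A pose or a line that the arm cannot do raises bot.PlanningError and nothing moves.
- bot.finish_job(): hands the job in; it is judged then, once.
Readings, each from a call of its own:
- bot.current_time_s(): time.
- bot.current_joint_pos(): joint angles.
- bot.current_joint_vel(): joint speeds.
- bot.current_joint_efforts(): joint torques, N m.
- bot.current_position(): TCP position.
- bot.current_ee_rot(): TCP orientation.
- bot.current_ft_force(): force on the tool from outside, world axes, zero at the start.
- bot.current_wrist_torque(): the same for the moment, N m.
- bot.current_grip_width(): finger opening in m.
- bot.current_gripper_force(): force on a finger pad.
Only numpy, scipy, OpenCV 4.12 (cv2) and the standard library are available. Lean on these libraries where they do the work, as an engineer would, in place of code of your own. Each camera call takes 0.05 s, during which the arm holds its last target. There are 200 camera calls.

## Task

Get the bottle filler ready: slide the steel rack with its three open bottles along the bench, in between the guide rails and under the nozzles, fully home against the stop, without the bottles tipping or knocking against the filler. Then set the flow to half by turning only the outer (coarse) ring of the double knob clockwise until its pointer stands at the long middle mark, leaving the inner (fine) knob as it is. Leave everything else on the bench where it stands.

Things in the scene. Friction and masses are not known exactly. Their poses are not given: they have to be found in the camera images.
- filler: Benchtop bottle filler, fixed. Origin on the bench (z = 0) in the middle of its channel, below the middle nozzle; z up; y runs along the channel from the stop towards its open mouth; yawed a few degrees. The channel floor is the bare bench, its length lies along x = 0. White pump housing: x -80 to 80, y -221 to -101, z up to 185 mm; the double knob stands on its top at x = 0, y = -161 mm.
- channel_mouth (a point): Middle of the channel's open mouth, on the bench, filler y = 100 mm. Two aluminium guide rails, 26 mm high, 4 mm thick, run from filler y = -101 to 67 mm, inner faces at x = -36 and +36 mm (72 mm apart); lead-ins flare from their ends to about 103 mm apart at this mouth. Axes as the filler's.
- stop (a point): Middle between the two rubber bumpers that end the channel, on the plane of their faces (filler y = -93 mm), 20 mm above the bench. The end wall of the rack comes to rest here.
- manifold_end (a point): Free end of the steel manifold tube, on its axis (filler y = 93 mm, z = 144 mm). The tube, 24 mm square, underside at z = 132 and top at z = 156 mm, overhangs the channel along x = 0 from the housing to here and carries the nozzles.
- nozzle_1 (a point): Tip of the nozzle nearest the mouth of the channel (filler y = 61 mm): 8 mm diameter, points down, 112 mm above the bench.
- nozzle_2 (a point): Tip of the middle nozzle (filler y = 0), same height.
- nozzle_3 (a point): Tip of the nozzle nearest the housing (filler y = -61 mm), same height.
- rack: Loose steel rack with three bottles in a row, on the bench. Origin: centre of its underside; y along its length towards its handle; the other end (-y) enters the channel first. Tray 64 mm wide (x), 186 long (y -93 to 93), walls 40 high. Fully home its frame coincides with the filler's. About 0.7 kg with bottles (0.58 to 0.78); slides with ordinary friction.
- rack_handle (a point): Middle of the grip bar of the rack's handle: round steel bar, 10 mm diameter, parallel to the rack's x, at rack y = 168 mm, 40 mm above the bench. Best pinched across, from above. It ends a flat loop of the same bar, sides 54 mm apart (centres), running 75 mm back to the tray's end wall; free space inside the loop down to the bench. Axes as the rack's.
- bottle_1: Open 100 ml glass bottle in the compartment nearest the handle, loose: 56 mm diameter, 100 mm high, neck 34 mm outside, mouth 29 mm inside; origin at the centre of its underside (3 mm above the bench). Its mouth is 9 mm lower than the nozzle tips.
- bottle_2: The same bottle in the middle compartment.
- bottle_3: The same bottle in the compartment nearest the front (-y) end of the rack.
- coarse (a joint): Outer (coarse) ring of the double knob, rad: grows clockwise from above, 0 at the scale's first mark, 4.71 at the last. At value q its white pointer line points 2.356 - q rad (anticlockwise from above) from the filler's +x. The long middle mark is at 2.356. Stiff (0.06 N m); stays where left.
- dial_face (a point): Centre of the flat round dial face (98 mm diameter) on top of the housing, on the vertical knob axis, 188 mm above the bench. Scale of eleven white marks evenly over 270 degrees, the first, sixth and last long; the long middle (sixth) mark lies straight towards the filler's +x. Axes as the filler's.
- coarse_ring (a point): On the knob axis, half-way up the grip of the outer ring (204 mm above the bench). Grip: upright cylinder, 50 mm diameter, from 12 mm below to 12 mm above this point. Under it the ring's skirt, 68 mm diameter, 4 mm thick, with the pointer. The inner (fine) knob, 24 mm diameter, rises from its middle to 30 mm above this point. The point turns with the ring.
- fine_pointer (a point): The inner (fine) knob: the outer end of the white pointer line on its top face, 12 mm from the knob axis. The inner knob turns very easily; it must not be turned.
- cap_1: Loose screw cap lying on the bench, 53 mm diameter, 23 mm high; origin at the centre of its underside. Bystander.
- cap_2: Loose screw cap lying on the bench, 53 mm diameter, 23 mm high; origin at the centre of its underside. Bystander.
- cap_3: Loose screw cap lying on the bench, 53 mm diameter, 23 mm high; origin at the centre of its underside. Bystander.
- broth_bottle: Capped amber bottle with a label, 70 mm diameter, 140 mm high; origin at the centre of its underside. Bystander.
- white_bottle: White plastic bottle with screw cap, 72 mm diameter, 165 mm high; origin at the centre of its underside. Bystander.
- cylinder: Measuring cylinder, 29 mm diameter, 198 mm high, on a 60 mm foot; origin at the centre of its underside. Bystander.
- marker: Marker pen lying on the bench, 133 mm long, 16 mm thick; origin under its middle. Bystander.
Not all that is in view belongs to the job. What is shaped like the bottle_2 but green is not meant.

How it is judged:
On the way, in this order (a step that is already met when the one before it is completed fails the run):
1. the rack is home: each nozzle stands over the mouth of its bottle, the bottles upright in the rack on the bench, the rack at rest (horizontal distance between nozzle_1 and bottle_1 below 0.008 m and horizontal distance between nozzle_2 and bottle_2 below 0.008 m and horizontal distance between nozzle_3 and bottle_3 below 0.008 m and angle between each of bottle_1, bottle_2, bottle_3's own z axis and vertical below 0.1 rad and height (world z) of each of bottle_1, bottle_2, bottle_3 below 0.008 m and linear speed of rack below 0.01 m/s), for 0.2 s.
2. the outer ring's pointer stands at the long middle mark (value of joint coarse between 2.256 and 2.456 rad and velocity of joint coarse between -0.05 and 0.05 rad/s), for 0.2 s.
At the end, for the whole second after the job is handed in: Each bottle stands upright (within 0.1 rad) in the rack on the bench, its centre within 8 mm (horizontally) of the nozzle it belongs under; rack at rest; outer ring at 2.356 rad (long middle mark) within 0.1 rad and still; the inner knob's pointer end within 2 mm of where it was (all of step 1 and all of step 2 and distance of fine_pointer from where it was at the start of the episode below 0.002 m); the robot touches nothing.
It fails at once if a bottle is tipped more than 0.3 rad (angle between any of bottle_1, bottle_2, bottle_3's own z axis and vertical above 0.3 rad).
It fails at once if a bottle knocks against the filler or its nozzles (contact force between any of bottle_1, bottle_2, bottle_3 and filler above 1 N).
It fails at once if the inner (fine) knob is turned (its pointer end moves more than 3 mm) (distance of fine_pointer from where it was at the start of the episode above 0.003 m).
It fails at once if a bystander is moved more than 30 mm (distance of any of cap_1, cap_2, cap_3, broth_bottle, white_bottle, cylinder, marker from where it was at the start of the episode above 0.03 m).
It also fails if it takes over 54 s, if anything falls off the work surface, if the arm or the gripper's body presses on something with over 40 N, if the wrist force passes 120 N, or if a joint passes its speed limit or range.

## Working session

There is one attempt and no reset: what is moved stays moved. The work goes in short steps, each a Python script; the robot and the scene stay as the last script left them, time stands still between calls to the robot, and variables do not carry over. Pictures are saved under pics/ and viewed, at most 10 in all, crops included, and the job is handed in when it is done.

```bash
mkdir -p pics; python3 - <<'E'
from plant import bot,cams
import cv2,numpy as np
for n in("top","side"):
    d=cams.get_image(n); cv2.imwrite(f"pics/{n}0.png",d["color"]); np.savez(f"{n}0.npz",**d)
    print(n,d["fx"],d["cx"],d["cy"],d["R"].round(3).tolist(),d["t"].round(3), (-d["R"].T@d["t"]).round(3))
print(bot.tip_extent,bot.current_ee_rot(),bot.current_time_s())
E
```

```text
top 387.1671823607167 248.7360110929098 197.29644361770713 [[0.008, -1.0, -0.003], [-0.991, -0.008, -0.131], [0.131, 0.004, -0.991]] [0.013 0.576 1.125] [0.424 0.012 1.19 ]
side 347.17871496194243 254.28743409770834 191.34453969255287 [[0.765, -0.644, -0.018], [-0.301, -0.332, -0.894], [0.57, 0.689, -0.448]] [-0.398  0.325  0.489] [ 0.123 -0.485  0.503]
0.019 [-6.25282214e-01 -3.07819254e+00  2.45216953e-03] 0.1
```

View pics/top0.png

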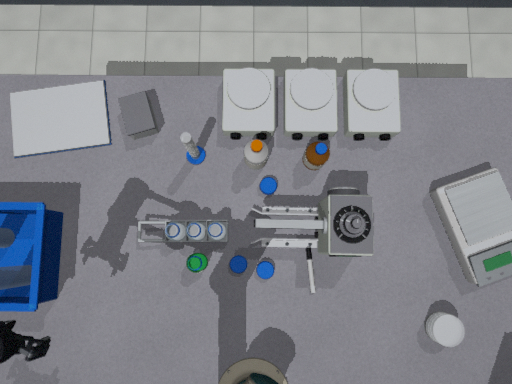

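View pics/side0.png

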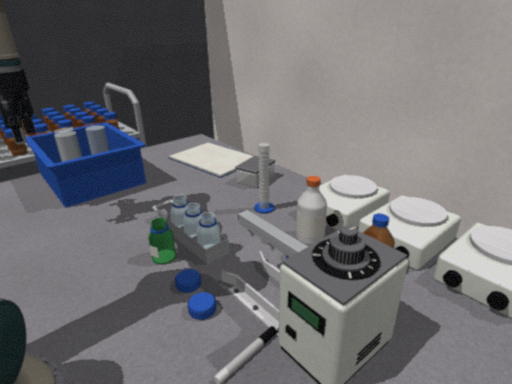

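The top view shows the rack at about (195,231) with its handle to the left, and the green bottle beside it at (197,262). The filler's channel opens left: manifold (257-325,224), knob (352,223). Filler axes are roughly aligned with the world axes. Next I measure with the depth cloud.

```bash
cat >h.py <<'E'
import numpy as np,cv2
def cloud(d):
    z=d["z_map"]; v,u=np.indices(z.shape)
    P=np.stack([(u-d["cx"])/d["fx"]*z,(v-d["cy"])/d["fy"]*z,z],-1)
    W=(P-d["t"])@d["R"]; W[z==0]=np.nan; return W
def sel(W,x,y,z):
    m=np.ones(W.shape[:2],bool)
    for i,r in enumerate((x,y,z)): m&=(W[...,i]>r[0])&(W[...,i]<r[1])
    return m
def px(d,X):
    c=np.asarray(X)@d["R"].T+d["t"]; return np.stack([d["fx"]*c[...,0]/c[...,2]+d["cx"],d["fy"]*c[...,1]/c[...,2]+d["cy"]],-1)
def atz(d,u,v,z):
    r=np.array([(u-d["cx"])/d["fx"],(v-d["cy"])/d["fy"],1])@d["R"]; o=-d["R"].T@d["t"]; return o+r*(z-o[2])/r[2]
E
python3 - <<'E'
from h import *
t=dict(np.load("top0.npz"));s=dict(np.load("side0.npz"))
for n,d in(("top",t),("side",s)):
    W=cloud(d)
    for nm,x,y,z in(("housing",(.2,.6),(-.5,-.1),(.178,.194)),("manifold",(.2,.5),(-.2,.1),(.150,.162)),("rails",(.2,.5),(-.2,.1),(.018,.032)),("rackwall",(.2,.45),(.05,.4),(.034,.046)),("bottles",(.2,.45),(.05,.25),(.095,.11)),("knob",(.2,.5),(-.4,-.2),(.205,.24))):
        m=sel(W,x,y,z);p=W[m]
        if len(p)>5:
            r=cv2.minAreaRect((p[:,:2]*1000).astype(np.float32)); print(n,nm,len(p),p.mean(0).round(3),np.round(r[0],1),np.round(r[1],1),round(r[2],2))
c=t["color"]
cv2.imwrite("pics/c1.png",cv2.resize(c[180:275,130:250],None,fx=6,fy=6,interpolation=cv2.INTER_CUBIC))
cv2.imwrite("pics/c2.png",cv2.resize(c[180:275,250:382],None,fx=6,fy=6,interpolation=cv2.INTER_CUBIC))
E
```

```text
top housing 2173 [ 0.487 -0.247  0.186] [ 488.5 -248. ] [154.4 117.2] 0.18
top manifold 603 [ 0.487 -0.096  0.156] [ 484.  -105.6] [213.2  78.5] 70.01
top rails 617 [ 0.386 -0.017  0.023] [389.4 -52.9] [158.8 280.8] 2.33
top rackwall 154 [0.442 0.233 0.04 ] [406.8 214.1] [266.1  86.4] 89.05
top bottles 38 [0.382 0.169 0.1  ] [382.3 168.8] [33.  31.1] 1.41
top knob 268 [ 0.483 -0.247  0.221] [ 481.9 -249.4] [35.5 49.7] 0.4
side housing 4211 [ 0.467 -0.264  0.185] [ 486.6 -252.3] [113.7 154.9] 89.33
side manifold 748 [ 0.485 -0.096  0.155] [ 480.2 -110.1] [218.   74.5] 69.81
side rails 1196 [ 0.395 -0.011  0.022] [403.  -41.9] [306.1 140.1] 78.18
side rackwall 359 [0.422 0.185 0.039] [400.2 209.7] [ 99.3 264.1] 0.02
side bottles 70 [0.38  0.166 0.098] [380.7 166.9] [34.4 30.8] 63.42
side knob 817 [ 0.478 -0.257  0.219] [ 479.6 -252.4] [38.2 50. ] 4.17
```

View pics/c1.png

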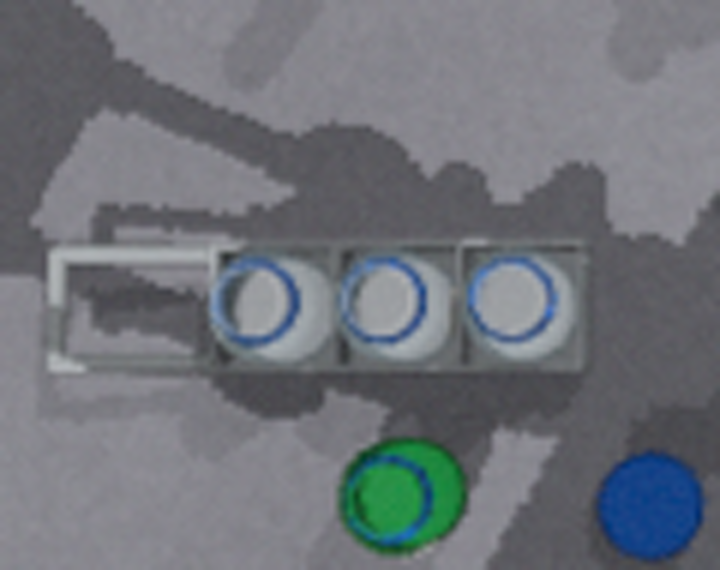

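View pics/c2.png

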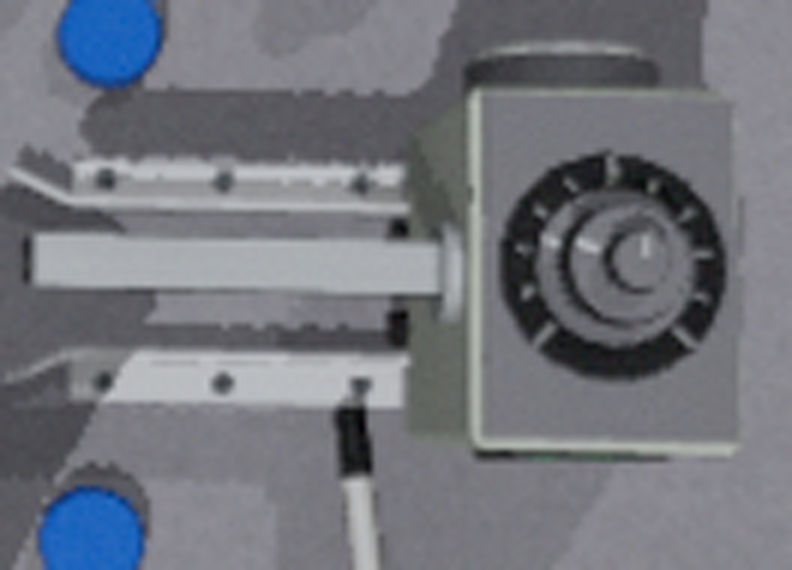

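The crops show the rack tray's corners and handle bar clearly. They also show the rails, the manifold, and the dial with the ring pointer at the upper left, (555,242) in crop 2. I'll convert these picks to positions and check them against the given sizes.

```bash
python3 - <<'E'
from h import *
t=dict(np.load("top0.npz"))
def P(ox,x,y,z): return atz(t,(x+.5)/6-.5+ox,(y+.5)/6-.5+180,z)
def show(n,ox,z,pts):
    q=np.array([P(ox,*p,z)[:2] for p in pts])*1000; print(n,q.round(1).tolist(),q.mean(0).round(1)); return q
show("tray corners TL TR BL BR",130,.040,[(217,243),(586,243),(217,371),(586,371)])
show("bar ends",130,.045,[(57,255),(57,362)])
show("bottle mouths",130,.103,[(256,303),(384,301),(512,299)])
show("manifold far/near",250,.156,[(33,261),(440,265)])
show("rail inner up",250,.026,[(75,207),(405,212)])
show("rail inner lo",250,.026,[(75,352),(405,356)])
show("dial L R T B",250,.188,[(500,267),(726,267),(613,153),(613,381)])
show("long marks first mid last",250,.188,[(545,337),(613,168),(684,337)])
show("skirt pointer",250,.192,[(548,240)])
show("grip pointer",250,.216,[(590,245)])
show("fine knob",250,.234,[(640,258),(645,240)])
W=cloud(t)
# rail & rack line fits from depth
def line(n,m,ax):
    p=W[m][:,:2]*1000; l=cv2.fitLine(p.astype(np.float32),cv2.DIST_HUBER,0,.01,.01).ravel(); print(n,len(p),l.round(3).tolist(),p.min(0).round(),p.max(0).round())
line("manifold",sel(W,(.33,.43),(-.18,.02),(.150,.162)),1)
line("bar",sel(W,(.345,.405),(.31,.36),(.03,.055)),0)
line("side+",sel(W,(.39,.43),(.10,.34),(.034,.046)),1)
line("side-",sel(W,(.33,.36),(.10,.34),(.034,.046)),1)
m=sel(W,(.30,.45),(-.3,-.2),(.21,.222));line("griptop",m,0)
m=sel(W,(.30,.45),(-.3,-.2),(.229,.24));p=W[m]*1000;print("fine top",len(p),p.mean(0).round(1))
E
```

```text
tray corners TL TR BL BR [[505.2, 263.8], [506.7, 80.7], [442.2, 261.5], [443.7, 79.7]] [474.4 171.4]
bar ends [[498.3, 341.5], [445.8, 339.1]] [472.1 340.3]
bottle mouths [[472.9, 230.8], [474.3, 171.0], [475.7, 111.2]] [474.3 171. ]
manifold far/near [[490.9, -0.7], [490.6, -181.7]] [490.8 -91.2]
rail inner up [[526.7, -23.2], [525.5, -189.0]] [ 526.1 -106.1]
rail inner lo [[454.2, -23.5], [453.5, -187.9]] [ 453.9 -105.7]
dial L R T B [[487.9, -201.6], [488.7, -298.9], [537.7, -251.5], [439.5, -248.9]] [ 488.4 -250.2]
long marks first mid last [[458.0, -220.3], [531.2, -251.4], [458.5, -279.9]] [ 482.5 -250.5]
skirt pointer [[499.4, -221.6]] [ 499.4 -221.6]
grip pointer [[495.6, -233.5]] [ 495.6 -233.5]
fine knob [[489.1, -249.4], [496.5, -251.6]] [ 492.8 -250.5]Traceback (most recent call last):
  File "<stdin>", line 21, in <module>
  File "<stdin>", line 20, in line
cv2.error: OpenCV(4.12.0) /io/opencv/modules/imgproc/src/linefit.cpp:50: error: (-215:Assertion failed) count > 0 in function 'fitLine2D_wods'
```

The sizes agree: tray 183×63, rails 72.4 apart, dial 98, bar 169 mm from the rack centre. So the rack is at (474.4,171.4) with yaw about +0.014. The filler origin is at about (490.1,-89.7) with yaw about -0.006. Next I grasp the handle and line the rack up before the mouth.

```bash
cat >>h.py <<'E'
from scipy.spatial.transform import Rotation as Ro
def ori(yaw): return (Ro.from_euler('z',yaw)*Ro.from_rotvec([0,np.pi,0])).as_rotvec()
E
python3 - <<'E'
from h import *
from plant import bot,cams
for p,o in (([.4721,.340,.04],.014),([.49,.078,.04],-.006),([.4885,-.25,.213],0.)):
    print(np.round(bot.solve_ik(p,ori(o)),3) if bot.solve_ik(p,ori(o)) is not None else None)
bot.set_gripper(.055)
bot.move_ptp([.4721,.340,.13],ori(.014))
bot.servo_line([.4721,.340,.040],rate=.1)
print(bot.current_ft_force())
bot.set_gripper(0,40)
print(bot.current_grip_width(),bot.current_gripper_force(),bot.current_ft_force(),bot.current_position(),bot.current_time_s())
bot.servo_line([.4901+.0013,-.0897+.208+.168,.040],ori(-.006),rate=.05)
print(bot.current_ft_force(),bot.current_time_s())
for n in("top","side"):
    d=cams.get_image(n); np.savez(f"{n}1.npz",**d)
    c=d["color"]; c=c[170:285,150:290] if n=="top" else c[150:330,130:340]
    f=5.5 if n=="top" else 3
    cv2.imwrite(f"pics/{n}1.png",cv2.resize(c,None,fx=f,fy=f,interpolation=cv2.INTER_CUBIC))
E
```

```text
[ 0.505  0.475  1.775 -0.     0.892 -1.08 ]
[ 0.018  0.377  1.966 -0.     0.799 -1.547]
[-0.6    0.26   1.622  0.     1.259 -2.171]
[1.16724844 0.08412657 0.85054337]
0.00852011914394287 38.99287819862366 [0.44084066 0.59280107 3.67052274] [0.47239893 0.34020588 0.04053031] 3.3083
[-1.21697694  5.20793125  4.24501469] 4.6
```

View pics/top1.png

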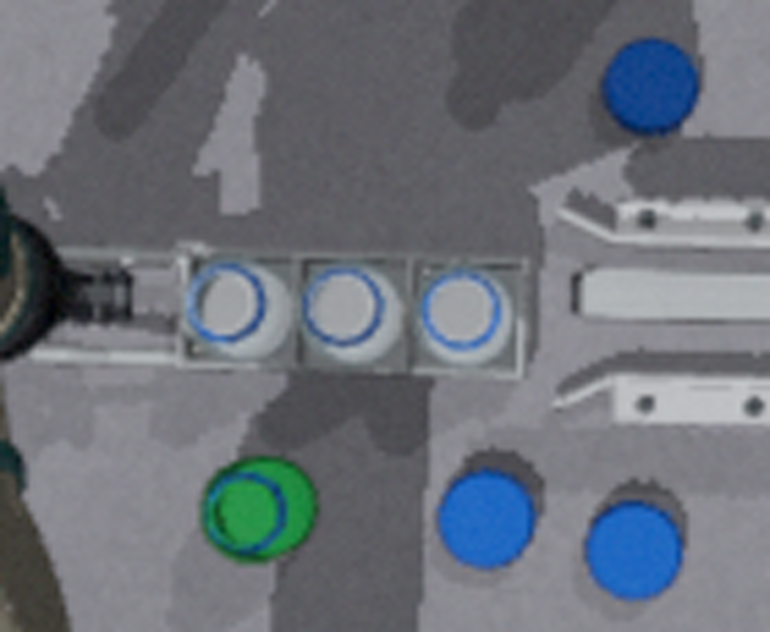

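The rack now stands before the mouth, slightly yawed: its tray edges drop about 12 crop px from left to right, while the rails are nearly level. I'll compute the misalignment.

```bash
python3 - <<'E'
from h import *
t=dict(np.load("top1.npz"))
P=lambda x,y,z:(atz(t,(x+.5)/5.5-.5+150,(y+.5)/5.5-.5+170,z)[:2]*1000).round(1)
print("tray",[P(*p,.04) for p in((183,249),(526,261),(180,364),(523,376))])
print("rails",[P(*p,.026) for p in((620,241),(765,246),(620,376))])
from plant import bot
print(bot.current_position(),bot.current_ee_rot(),bot.current_time_s())
E
```

```text
tray [array([521.2, 213.3]), array([516.2,  27.3]), array([459.2, 213. ]), array([454.3,  28.4])]
rails [array([528.7, -23.9]), array([ 526.6, -103.4]), array([455.1, -24.2])]
[0.49192374 0.28762236 0.04051532] [0.01195245 3.14026183 0.00439123] 4.7
```

```bash
cat >>h.py <<'E'
def lx(y): return .4905+.008*(y+.09)
E
python3 - <<'E'
from h import *
from plant import bot,cams
bot.servo_line([lx(.280),.280,.0405],ori(.016),rate=.02)
print(bot.current_ft_force().round(1))
for y in (.25,.21,.17,.13,.10,.09):
    bot.servo_line([lx(y),y,.0405],rate=.06)
    f=np.array(bot.current_ft_force()); print(y,f.round(1))
    if np.abs(f[:2]).max()>20: print("stop");break
print(bot.current_position(),bot.current_time_s())
d=cams.get_image("top"); np.savez("top2.npz",**d)
cv2.imwrite("pics/top2.png",cv2.resize(d["color"][170:285,200:340],None,fx=5.5,fy=5.5,interpolation=cv2.INTER_CUBIC))
E
```

```text
[-3.   4.4  4.1]
0.25 [ 0.7 -0.9  3.7]
0.21 [0.1 2.  2.3]
0.17 [-0.3  2.4  3.7]
0.13 [0.3 3.  3.8]
0.1 [-1.   2.5  3.8]
0.09 [-0.7  2.9  3.7]
[0.49185833 0.08985091 0.0404914 ] 9.25
```

View pics/top2.png

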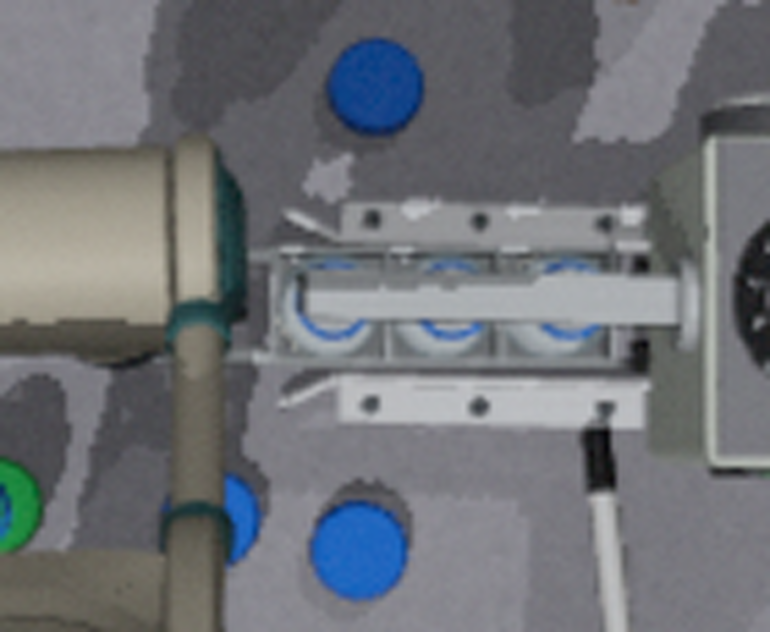

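The rack is inside the rails with clearance on both sides. Its front edge, about (612,300) in the crop, is about 10 mm short of the bumpers at (640,265/355). I'll push on to contact.

```bash
python3 - <<'E'
from h import *
from plant import bot,cams
y=.088
while y>.066:
    bot.servo_line([lx(y),y,.0405],rate=.03)
    f=np.array(bot.current_ft_force()); print(round(y,4),f.round(1))
    if f[1]>9: break
    y-=.0015
print(bot.current_position(),bot.current_time_s())
p=bot.current_position()
bot.set_gripper(.05)
print(bot.current_ft_force(),bot.current_time_s())
bot.servo_line([p[0],p[1],.13],rate=.12)
bot.servo_line([p[0],p[1]+.08,.27],rate=.2)
d=cams.get_image("top"); np.savez("top3.npz",**d)
cv2.imwrite("pics/top3.png",cv2.resize(d["color"][175:275,200:382],None,fx=4.3,fy=4.3,interpolation=cv2.INTER_CUBIC))
d=cams.get_image("side"); np.savez("side3.npz",**d)
cv2.imwrite("pics/side3.png",cv2.resize(d["color"][190:384,180:420],None,fx=3,fy=3,interpolation=cv2.INTER_CUBIC))
print(bot.current_time_s())
E
```

```text
0.088 [-0.6  4.7  3.2]
0.0865 [-0.7  5.6  4. ]
0.085 [-0.9  6.1  4.4]
0.0835 [-1.1  5.4  3.3]
0.082 [-0.3  5.2  3.5]
0.0805 [-0.1  5.5  3.5]
0.079 [-0.9  5.4  4.7]
0.0775 [0.4 4.8 3.4]
0.076 [-0.7 10.   3.1]
[0.49182291 0.07798719 0.04048394] 11.55
[ 0.2728133  -1.05127566  0.13186509] 12.025
13.9833
```

View pics/top3.png

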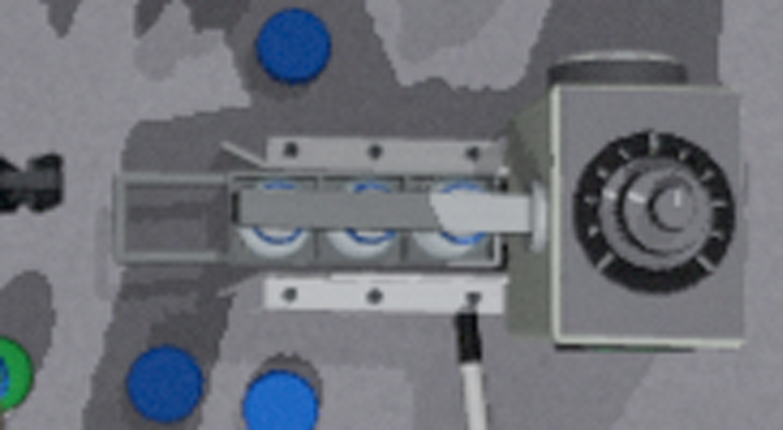

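View pics/side3.png

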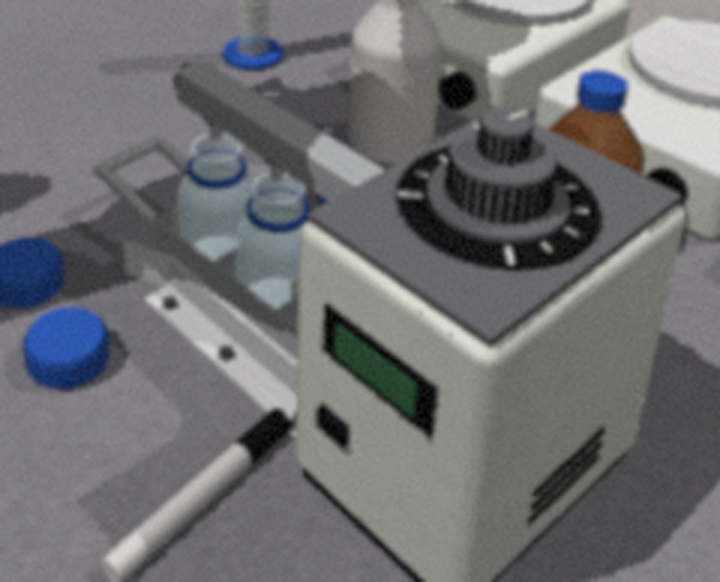

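The rack is home: the front wall is against the bumpers, the push met resistance at TCP y = 78 mm (predicted 78.3), and the bottles are upright under the tube. Now the ring. The pointer is at about 1.19 rad from the filler's +x, so it needs about 1.19 rad clockwise, which is j6 increasing.

```bash
python3 - <<'E'
from h import *
from plant import bot,cams
bot.set_gripper(.080)
c=[.489,-.2502]
bot.move_ptp(c+[.30],ori(0))
bot.servo_line(c+[.213],rate=.1)
print(bot.current_ft_force(),bot.current_position())
bot.set_gripper(.0,30)
print(bot.current_grip_width(),bot.current_gripper_force(),bot.current_ft_force())
q=np.array(bot.current_joint_pos())
for k in range(6):
    q[5]+=1.19/6; bot.movej(q)
    print(np.round(bot.current_ft_force(),1),np.round(bot.current_wrist_torque(),3))
bot.hold(.3)
print(bot.current_joint_pos()[5],bot.current_position())
bot.set_gripper(.080)
p=bot.current_position()
bot.servo_line([p[0],p[1],.30],rate=.12)
bot.servo_line([.42,-.05,.32],rate=.25)
d=cams.get_image("top"); np.savez("top4.npz",**d)
cv2.imwrite("pics/top4.png",cv2.resize(d["color"][195:255,320:385],None,fx=9,fy=9,interpolation=cv2.INTER_CUBIC))
print(bot.current_time_s())
E
```

```text
[-0.2867399  -0.20530368 -0.1791968 ] [ 0.48946041 -0.2504069   0.21364574]
0.0490046085893283 31.342549324035645 [-0.78568793 -2.92161513  4.73190085]
[ 0.1 -0.6  0.8] [-0.263  0.173 -0.02 ]
[-1.5 -1.4  0.7] [-0.372  0.187 -0.094]
[-1.7 -2.4  1.4] [-0.472  0.318 -0.032]
[-1.2 -2.7  2. ] [-0.572  0.41  -0.041]
[-2.1 -4.1  1.8] [-0.658  0.499 -0.003]
[-3. -5.  2.] [-0.79   0.708 -0.034]
-0.9852592430386753 [ 0.4889762  -0.25169967  0.21413872]
21.7917
```

View pics/top4.png

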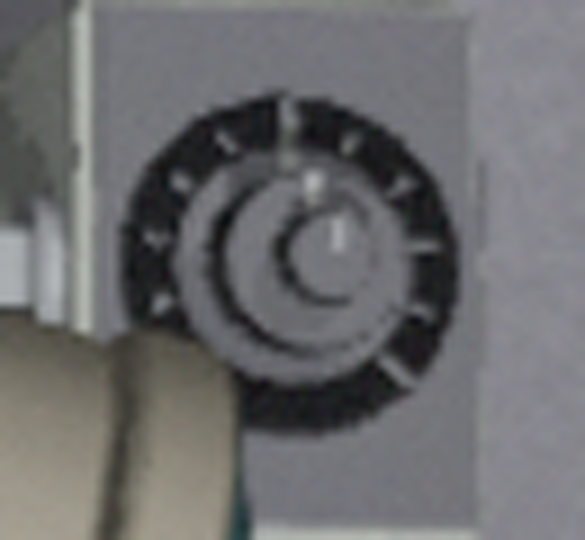

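The long middle mark is at (289,105-155). The ring pointer now runs straight into it, on the skirt at (290,160) and on the grip top at (313,185). The fine pointer at (337,235) looks unmoved. I'll check the angle numerically.

```bash
python3 - <<'E'
from h import *
a=dict(np.load("top0.npz"));b=dict(np.load("top4.npz"));
W0,W=cloud(a),cloud(b)
P=lambda x,y,z:(atz(b,(x+.5)/9-.5+320,(y+.5)/9-.5+195,z)[:2]*1000).round(1)
print("dial",P(122,265,.188),P(460,265,.188),P(291,93,.188),P(291,437,.188))
print("mark",P(288,100,.188),P(289,150,.188),"last",P(402,374,.188),"skirt",P(290,162,.192),"grip",P(313,172,.216),P(313,198,.216))
# subpixel white centroids + change of the ring's picture
g=lambda d:cv2.cvtColor(d["color"],cv2.COLOR_BGR2GRAY).astype(int)
for n,d in(("0",a),("4",b)):
    print(n); print(g(d)[214:224,349:364])
# grip circle & fine pointer from ring-top centroid
u=lambda X:px(b,np.array(X)).round(2)
print("expected axis px dial,skirt,griptop,finetop",[u([.4885,-.2503,z]) for z in(.188,.192,.216,.234)])
E
```

```text
dial [ 488.1 -202.1] [ 488.9 -299.1] [ 538.2 -251.9] [ 439.4 -249.3]
mark [ 536.2 -251. ] [ 521.7 -250.9] last [ 457.6 -281.5] skirt [ 517.8 -250. ] grip [ 512.8 -250.1] [ 505.5 -249.9]
0
[[ 78  67  84  90  99  98 110 102  89  91  87  68  36  20  28]
 [ 77 100 113 121 121 117 114  91 108 116 102  89  61  36  50]
 [114 123 121 115 113  92  84  80  78  82 107 110  79  59  83]
 [122 116 117  93  79  81  79  79  80  86  83 106 118  86  47]
 [120 120 116  86  74  68  72  84  94 109  89  78 114 101  74]
 [121 121  91  51  44  80 113 117 148 129 102  87 110 116 102]
 [139 119  81  42  87 115 120 118 162 136 118 102 109 119 118]
 [170 105  39  66 115 121 120 121 166 137 120 122 107 116 118]
 [124  74  28  89 118 122 121 126 158 135 117 118 110 116 120]
 [109  67  37  95 118 121 121 121 118 120 118 118 106 115 116]]
4
[[ 78  77  87  82 105 152 139  96  83  82  81  64  34  28  27]
 [ 69 109 117 117 117 171 147  95  98 105  99  81  59  34  45]
 [114 117 117 113 113 140 116  87  80  82 103 103  91  64  82]
 [119 116 117  93  76 119 104  83  78  82  81 106 112  85  49]
 [115 118 115  87  70  78  73  84  91 108  88  82 110 115  88]
 [120 118  87  53  42  80 110 119 147 127 104  85 112 117 102]
 [120 113  76  45  82 113 119 117 161 134 120 100 111 113 116]
 [119  78  34  66 111 116 118 119 162 136 119 118 107 114 117]
 [109  62  32  91 115 121 117 126 155 131 115 115 109 114 118]
 [109  66  34  96 116 119 118 118 119 119 120 117 100 112 116]]
expected axis px dial,skirt,griptop,finetop [array([351.78, 223.99]), array([352.19, 223.9 ]), array([354.68, 223.3 ]), array([356.64, 222.83])]
```

The pointer is within about 0.03 rad of the mark (tolerance 0.1). The fine pointer's pixels are unchanged and the arm is clear, so I'm handing in.

```bash
python3 -c "
from plant import bot
print(bot.finish_job(),bot.current_time_s())"
```

```text
the job is handed in; nothing more can be done
the job is handed in; nothing more can be done
```

The job is handed in, though the simulator gave no verdict: the rack is home against the stop with its bottles upright under the nozzles, the coarse ring is within about 0.03 rad of the long middle mark, and the fine knob looks unmoved in the images.

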